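# Seat the keyed cover of the shower organizer's dry well

### The job

On top of the sage organizer the round white cover of the dry well sits proud, because the notch in its rim is not at the steel pin. Push the cover's fin round with a fingertip until the notch is at the pin, then press the cover down until it is fully home, flush with the collar. Do not pinch the fin or lift the cover, leave everything else where it is, and finish with the hand clear.

Things in the scene. Friction and masses are not known exactly. Their poses are not given: they have to be found in the camera images.
- organizer: Sage plastic organizer fixed on the ledge: body 160 x 300 x 80 mm (x, y, z), origin at the centre of its underside, x pointing away from its drawer side, z up. A drawer (fixed, ajar) projects 72 mm from the -x side, up to 63 mm high. On the flat top (z = 80 mm) a collar 10 mm high, 108 mm inside and 120 mm outside diameter, is centred at x = 0, y = +50 mm: the mouth of the round dry well. A black comb lies in a clip on the top, around y = -105 mm, up to 15 mm above the top.
- pin_mark (a point): The alignment mark: a point on the top of the steel pin, 45 mm from the well's centre in the organizer's +x direction, 87 mm above the ledge. The pin is a fixed round rod 6 mm in diameter that lies level and radially, from 40 to 70 mm from the well's centre; it passes through a gap in the collar and its outer end shows outside the cover.
- cover_centre (a point): Centre of the top face of the round white cover, on the axis of the well. The cover is a disc 104 mm in diameter and 10 mm thick, about 90 g, its top 97 mm above the ledge while it rests proud on the pin and 90 mm (level with the collar's top) when seated.
- notch (a point): Middle of the notch in the cover's rim, at the height of the cover's top, 45 mm from its centre. The notch runs from 38 mm radius out to the rim, 14 mm wide at its inner end and 19 mm at the rim; seen from above it must lie at pin_mark. The pin enters if the cover is within about 0.09 rad of aligned.
- fin_top (a point): Top centre of the cover's fin: a straight upright rib on the cover, exactly opposite the notch, lying radially from 15 to 43 mm radius, 12 mm thick at its flanks, 16 mm high above the cover's top. Pushing a flank turns the cover; about 2 N at the fin's middle (29 mm radius) is needed, and the cover stays where it is left.
- cover_turn (a joint): Turn of the cover about the vertical axis of the well (rad), growing counter-clockwise seen from above; 0 (or 2 pi) has the notch exactly at the pin. It starts between 0.9 and 5.4, can turn from -1.2 to 7.5, and may be turned either way.
- cover (a joint): How far the cover is pressed down (m): 0 is proud, resting on the pin; 0.007 is fully seated (stop); negative is lifted. A seal holds it by friction at whatever height it is left: about 4 N is needed to press it down once the notch is at the pin; off the notch the pin stops it.
- fin_ccw: The flank of the fin which, pushed, turns the cover counter-clockwise seen from above: a face 26 mm long and 14 mm high; origin at the middle of its lower edge, 29 mm from the cover's axis.
- fin_cw: The opposite flank, which, pushed, turns the cover clockwise; same sizes.
- clipper: Silver nail clipper 60 x 11 x 15 mm lying in the open drawer, loose; origin under its centre. Leave alone.
- tube: Closed off-white tube 140 mm long, 47 mm wide, 30 mm high, lying loose on the ledge beside the organizer; origin under its centre. Leave alone.
- soap_dish: White soap dish 120 x 85 x 24 mm with a bar of soap, loose on the ledge beside the organizer; origin under its centre. Leave alone.
- nail_brush: Wooden nail brush 90 x 36 x 28 mm, loose behind the organizer; origin under its centre. Leave alone.
- small_bottle: Small plain bottle, 48 mm diameter, 115 mm high, standing loose; origin under its centre. Leave alone.
- beaker: White beaker, 68 mm across the rim, 85 mm high, standing loose; origin under its centre. Leave alone.

How it is judged:
By the outcome, as a careful person would: the job done as asked, in the order asked, and still so for the second after the job is handed in, with the robot touching nothing.
It also fails if it takes over 48 s, if anything falls off the work surface, if the arm or the gripper's body presses on something with over 40 N, if the wrist force passes 120 N, or if a joint passes its speed limit or range.

### The arm

A 6-joint arm with a two-finger parallel gripper is mounted at the origin on the work surface. World frame = base frame: x ahead of the robot, y to its left, z up, the work surface at z = 0. Lengths are in m, angles in rad, forces in N, time in s.
With the tool pointing down it reaches from about 0.35 to 0.725 m from the base axis. Payload 6 kg.
Tool frame: the origin (TCP) lies between the finger pads; the fingertips stand 11 mm ahead of it and the grasp point (between the pads) lies 8 mm behind it (nose_length is the distance from the TCP to the fingertips, in m); x points along the fingers, z is the direction in which the jaws open and shut, and the axes are right-handed (so a half turn about x gives the same grasp; the last joint's range is limited). The gripper opens to 85 mm and grips with 20 to 120 N. Pads are 22 mm wide; open, the fingers measure 114 mm over their backs; the gripper's body (76 mm by 85 mm) begins 54 mm behind the grasp point. The pads swing forward as they close: fully open they stand 13 mm farther back than shut.
Start: joints at [-0.914, 0.04, 0.085, 0, -1.615, -0.334], TCP at [0.19, -0.569, 0.242] pointing down, gripper open.
Joint ranges: [-2.56, 2.56], [-1.29, 2.01], [-1.08, 1.49], [-3.29, 1.98], [-2.81, -0.18], [-2.99, 2.99]. Speed limits (rad/s): [2.57, 2.57, 3.01, 3.14, 3.14, 3.14].

### API

Orientations are given as a rotation vector (axis times angle).
In Python, from workcell import * gives the robot as it stands. Calls block until the motion is done:
- move_ptp(position, orientation): joint-space move of the TCP to a pose.
- servo_line(position, attitude=None, vel=0.15): straight line of the TCP; attitude=None keeps the orientation; vel is the mean speed in m/s.
- movej(angles): joint-space move.
- grip(opening): opening from 0.0 (shut) to 1.0 (fully open); the grip force is fixed at half the most; returns when the fingers have stopped.
- hold(seconds).
- inverse_kinematics(position, orientation): joint angles nearest the present ones, or None.
- observe(): the state.
- read_camera(name): name is "scene" or "top" or "wrist"; returns the picture (420x560x3 uint8, red, green, blue); there is no depth.
- camera_model(name): a dict with "mtx" (3x3 intrinsics, pixels), "R" (3x3) and "t" (3): a world point X has camera coordinates R X + t. Camera axes: x right, y down, z forward; pixel columns grow to the right and rows downward; lengths in m; the calibration is good to about 2 mm. A picture is of the moment at which its call begins: read the wrist's pose just before it. camera_model takes no time and is no camera call; for the wrist camera it gives the pose at the moment of the call.
A pose or a line that the arm cannot do raises MotionError and nothing moves.
- job_done(): hands the job in, once; it reports no verdict.
The state is a dict: "time": time; "joint_pos": joint angles; "joint_vel": joint speeds; "joint_torque": joint torques, N m; "tcp_pos": TCP position; "orientation": TCP orientation; "wrist_force": force on the tool from outside, world axes, zero at the start; "wrist_torque": the same for the moment, N m; "grip_width": opening from 0.0 (shut) to 1.0 (fully open).
Only numpy, scipy, OpenCV 4.12 (cv2) and the standard library are available. Lean on these libraries where they do the work, as an engineer would, in place of code of your own. Each camera call takes 0.05 s, during which the arm holds its last target.

## Working session

There is one attempt and no reset: what is moved stays moved. The work goes in short steps, each a Python script; the robot and the scene stay as the last script left them, time stands still between calls to the robot, and variables do not carry over. Pictures are saved under pics/ and viewed, and the job is handed in when it is done.

```bash
mkdir -p pics; ls; python3 - <<'E'
from workcell import *
import cv2
s=observe();print(s)
for n in("scene","top","wrist"):
    im=read_camera(n);cv2.imwrite(f"pics/{n}0.png",im[:,:,::-1]);m=camera_model(n);print(n,m)
E
```

```text
pics
{'time': 0.0, 'joint_pos': array([-9.14304360e-01,  4.08252211e-02,  8.38218500e-02, -4.54644826e-04,
       -1.61545943e+00, -3.33708474e-01]), 'joint_vel': array([-0.00057043,  0.00025205, -0.00015359, -0.00107278, -0.00023952,
        0.00101536]), 'joint_torque': array([ 2.50835088e-03, -3.68208897e+01,  3.47435510e+01,  6.93277135e+00,
       -5.37860396e-03,  1.36099494e-06]), 'tcp_pos': array([ 0.19031956, -0.568709  ,  0.24127907]), 'orientation': array([-1.44137611,  1.03786039,  1.4439835 ]), 'wrist_force': array([-0.45102248, -0.49597111,  0.63170254]), 'wrist_torque': array([-0.0218553 ,  0.03296779,  0.03386782]), 'grip_width': 0.9973118137930546}
scene {'mtx': array([[474.39051105,   0.        , 282.07178323],
       [  0.        , 474.39051105, 209.33626418],
       [  0.        ,   0.        ,   1.        ]]), 'R': array([[ 8.75644989e-02,  9.96158774e-01,  3.95148461e-04],
       [ 7.87389283e-01, -6.89702159e-02, -6.12585689e-01],
       [-6.10205355e-01,  5.39518946e-02, -7.90404085e-01]]), 't': array([-0.07799123, -0.40406421,  1.43865761])}
top {'mtx': array([[412.13856471,   0.        , 280.22056421],
       [  0.        , 412.13856471, 206.61499611],
       [  0.        ,   0.        ,   1.        ]]), 'R': array([[ 0.01712431, -0.99975942, -0.01370593],
       [-0.99447205, -0.01561025, -0.10383482],
       [ 0.10359589,  0.01540826, -0.99450011]]), 't': array([0.00572428, 0.58520591, 0.86814647])}
wrist {'mtx': array([[302.87215091,   0.        , 276.84772328],
       [  0.        , 302.87215091, 210.64395322],
       [  0.        ,   0.        ,   1.        ]]), 'R': array([[-0.31805025,  0.94807203,  0.00186314],
       [ 0.90143662,  0.30179551,  0.31037316],
       [ 0.29369383,  0.10039376, -0.95061297]]), 't': array([ 0.59851016, -0.03999349,  0.38097268])}
```

View pics/scene0.png

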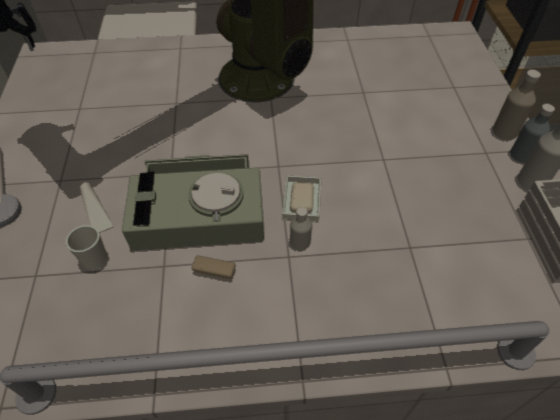

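View pics/top0.png

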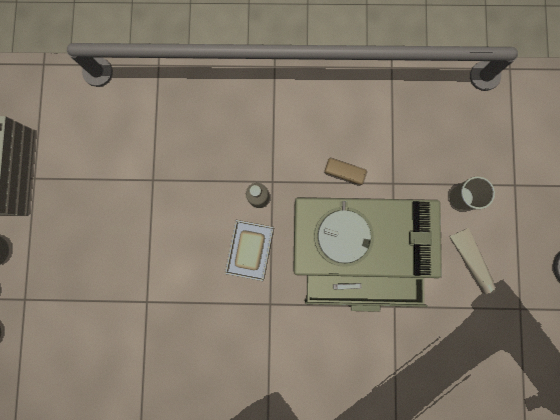

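```bash
python3 - <<'E'
import cv2,numpy as np
a=cv2.imread("pics/top0.png")[185:315,280:450];b=cv2.imread("pics/scene0.png")[150:250,120:270]
cv2.imwrite("pics/c1.png",cv2.resize(np.clip(a*1.3,0,255).astype('u1'),None,fx=4.5,fy=4.5,interpolation=2))
cv2.imwrite("pics/c2.png",cv2.resize(np.clip(b*1.5,0,255).astype('u1'),None,fx=5,fy=5,interpolation=2))
E
```

```text
(no output)
```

View pics/c1.png

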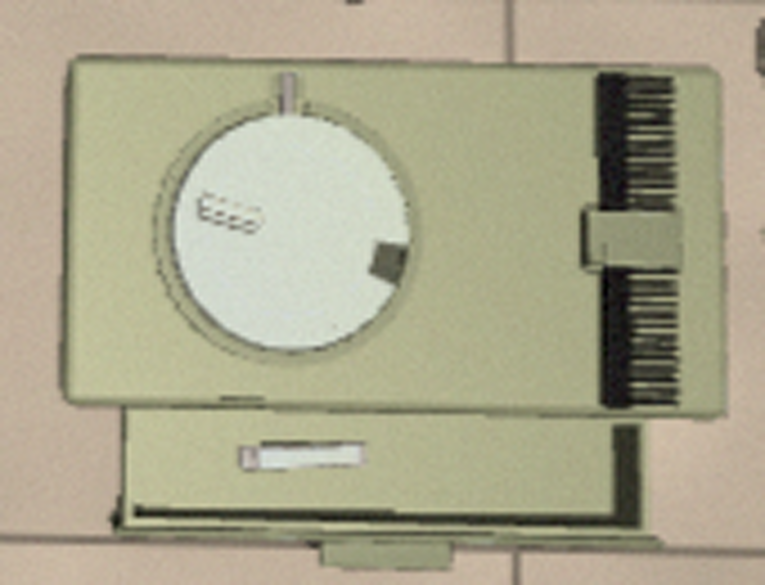

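View pics/c2.png

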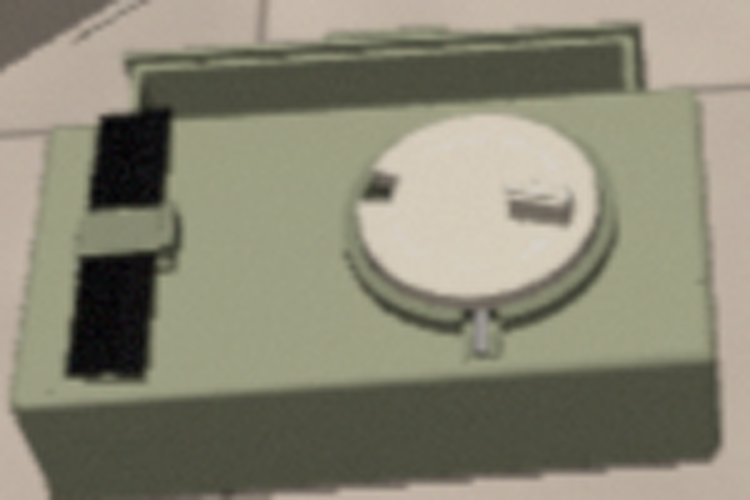

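```bash
cat > h.py <<'E'
import cv2,numpy as np
from scipy.spatial.transform import Rotation as Rn
def ray(m,uv,z):
    d=m["R"].T@np.linalg.solve(m["mtx"],np.array([uv[0],uv[1],1.]));o=-m["R"].T@m["t"]
    return o+d*(z-o[2])/d[2]
def proj(m,X):
    c=m["mtx"]@(m["R"]@np.array(X)+m["t"]);return c[:2]/c[2]
E
python3 - <<'E'
import workcell; print([x for x in dir(workcell) if x[0]!='_'])
from workcell import *
from h import *
try: print(nose_length)
except Exception as e: print(e)
M={n:camera_model(n) for n in("top","scene")}
for n,box,seed in(("top",(185,315,280,400),(344,248)),("scene",(150,250,180,260),(215,200))):
    im=cv2.imread(f"pics/{n}0.png");r0,r1,c0,c1=box
    hsv=cv2.cvtColor(im,cv2.COLOR_BGR2HSV)
    print(n,"cover hsv",hsv[seed[1],seed[0]],"org hsv", hsv[236,390] if n=="top" else hsv[215,175])
    k=((hsv[:,:,1]<38)&(hsv[:,:,2]>110)).astype('u1');z=np.zeros_like(k);z[r0:r1,c0:c1]=k[r0:r1,c0:c1]
    cs,_=cv2.findContours(z,0,cv2.CHAIN_APPROX_NONE);c=max(cs,key=cv2.contourArea)
    h=cv2.convexHull(c)
    pts=np.array([ray(M[n],p,.097)[:2] for p in h[:,0,:]])
    (x,y),r=cv2.minEnclosingCircle(pts.astype('f4'))
    A=np.c_[2*pts,np.ones(len(pts))];s=np.linalg.lstsq(A,(pts**2).sum(1),rcond=None)[0]
    print(n,"enc",x,y,r,"lsq",s[:2],np.sqrt(s[2]+s[:2]@s[:2]))
# crop px -> full
f=lambda u,v,o,s:((u+.5)/s-.5+o[0],(v+.5)/s-.5+o[1])
T=lambda u,v,z:ray(M["top"],f(u,v,(280,185),4.5),z).round(4)
S=lambda u,v,z:ray(M["scene"],f(u,v,(120,150),5),z).round(4)
print("pin outer/inner top",T(288,74,.087),T(288,112,.087),"scene",S(483,352,.087),S(482,310,.087))
print("notch",T(389,263,.097),S(380,186,.097))
print("fin top", T(229,210,.113), S(540,190,.113))
print("org corners",[T(*p,.08) for p in((70,60),(718,70),(722,416),(66,402))])
E
```

```text
['MotionError', 'camera_model', 'grip', 'hold', 'inverse_kinematics', 'job_done', 'move_ptp', 'movej', 'nose_length', 'observe', 'read_camera', 'servo_line']
0.011
top cover hsv [ 44  17 164] org hsv [ 32  50 132]
top enc 0.5303486585617065 -0.11419022083282471 0.06132340058684349 lsq [ 0.52570531 -0.11493831] 0.05436155760747821
scene cover hsv [ 21  31 141] org hsv [ 32  43 107]
scene enc 0.5244906544685364 -0.11473739147186279 0.052587442100048065 lsq [ 0.52443964 -0.11464428] 0.05203828955398695
pin outer/inner top [ 0.5926 -0.1147  0.087 ] [ 0.5753 -0.1148  0.087 ] scene [ 0.5994 -0.1135  0.087 ] [ 0.577  -0.1139  0.087 ]
notch [ 0.5077 -0.1581  0.097 ] [ 0.5121 -0.1573  0.097 ]
fin top [ 0.5293 -0.0855  0.113 ] [ 0.5343 -0.0861  0.113 ]
org corners [array([ 0.5983, -0.016 ,  0.08  ]), array([ 0.5983, -0.3114,  0.08  ]), array([ 0.4424, -0.3096,  0.08  ]), array([ 0.4433, -0.0162,  0.08  ])]
```

```bash
python3 - <<'E'
from workcell import *
from h import *
print(Rn.from_rotvec(observe()["orientation"]).as_matrix().round(3))
E
```

```text
[[-0.001 -0.948 -0.317]
 [ 0.001 -0.317  0.948]
 [-1.     0.     0.001]]
```

```bash
cat >> h.py <<'E'
C=np.array([.5240,-.1147])
def ori(a): # tool x down, tool z at yaw a
    z=np.array([np.cos(a),np.sin(a),0]);x=np.array([0,0,-1.]);return Rn.from_matrix(np.c_[x,np.cross(z,x),z]).as_rotvec()
def pos(phi,off,z,r=.029):
    er=np.array([np.cos(phi),np.sin(phi)]);et=np.array([-er[1],er[0]])
    return np.r_[C+r*er-off*et,z]
E
python3 - <<'E'
from workcell import *
from h import *
M=camera_model("top");f=lambda u,v:((u+.5)/4.5-.5+280,(v+.5)/4.5-.5+185)
print("top centre",ray(M,f(291,232),.097))
for p in((172,232),(410,232),(291,352),(291,112)):print(ray(M,f(*p),.097).round(4))
phi=np.radians(73)
for a in np.radians([73,100,130,155,180]):
    print(inverse_kinematics(pos(a,.017,.113),ori(a)))
move_ptp(pos(phi,.027,.24),ori(phi)); grip(0.0)
m=camera_model("wrist");im=read_camera("wrist");s=observe();print(s["time"],s["tcp_pos"],s["grip_width"],s["wrist_force"])
np.savez("w1.npz",**m);cv2.imwrite("pics/w1.png",im[:,:,::-1])
E
```

```text
top centre [ 0.52073079 -0.11476481  0.097     ]
[ 0.5199 -0.062   0.097 ]
[ 0.5216 -0.1675  0.097 ]
[ 0.4679 -0.1148  0.097 ]
[ 0.5743 -0.1147  0.097 ]
[ 1.94958278e-01 -5.22519997e-02 -2.42838229e-01 -4.44089210e-16
 -1.38021010e+00 -2.06246058e+00]
[ 0.21685038 -0.09106848 -0.27960246  0.         -1.38226235 -1.61311378]
[ 2.27760811e-01 -1.39150432e-01 -3.23608982e-01 -4.44089210e-16
 -1.38633778e+00 -1.10042544e+00]
[ 2.22907336e-01 -1.74120546e-01 -3.54556177e-01  4.44089210e-16
 -1.39036070e+00 -6.59239649e-01]
[ 0.20517214 -0.19638916 -0.37380177  0.         -1.39338371 -0.20517214]
3.1167 [ 0.55832119 -0.09483209  0.24000144] 0.0014864488542609396 [-0.84363978  0.40287982 -0.09050074]
```

View pics/w1.png

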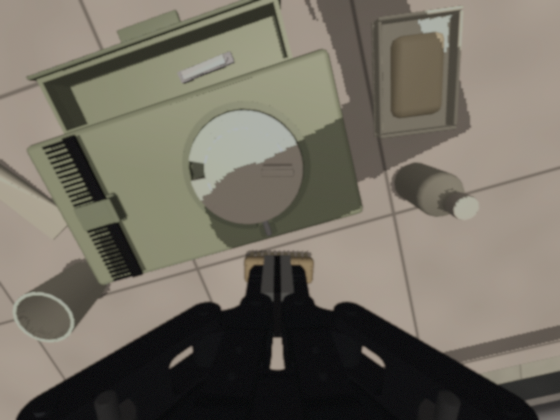

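```bash
python3 - <<'E'
from h import *
m=dict(np.load("w1.npz"))
c=ray(m,(243.5,167),.097)
for n,p,z in(("c",(243.5,167),.097),("notch",(197.5,171),.097),("fin",(278,170),.113),("pin",(266.5,229),.087),("L",(185,168),.097),("R",(303,168),.097),("T",(244,108.5),.097),("B",(244,226),.097)):
    X=ray(m,p,z);d=X-c;print(n,X.round(4),np.hypot(*d[:2]).round(4),np.degrees(np.arctan2(d[1],d[0])).round(1))
im=cv2.imread("pics/w1.png")[90:250,165:325];cv2.imwrite("pics/w1c.png",cv2.resize(np.clip(im*1.4,0,255).astype('u1'),None,fx=3.7,fy=3.7,interpolation=2))
E
```

```text
c [ 0.5187 -0.1139  0.097 ] 0.0 0.0
notch [ 0.5099 -0.1554  0.097 ] 0.0424 -102.0
fin [ 0.5277 -0.0838  0.113 ] 0.0314 73.4
pin [ 0.5864 -0.1136  0.087 ] 0.0676 0.2
L [ 0.504  -0.1653  0.097 ] 0.0534 -106.0
R [ 0.5354 -0.0622  0.097 ] 0.0543 72.1
T [ 0.471  -0.0971  0.097 ] 0.0506 160.6
B [ 0.5734 -0.1321  0.097 ] 0.0576 -18.4
```

View pics/w1c.png

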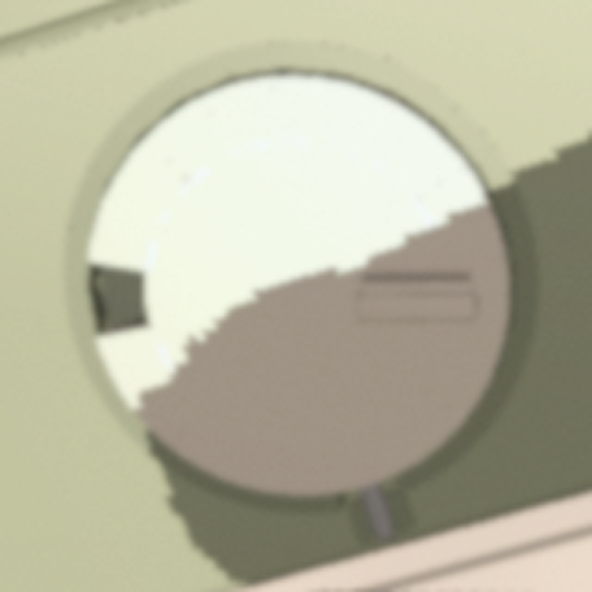

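```bash
sed -i 's/^C=.*/C=np.array([.522,-.1145])/' h.py; python3 - <<'E'
from workcell import *
from h import *
a=np.radians(48)
servo_line(pos(a,.017,.15),ori(a),vel=.15)
servo_line(pos(a,.017,.113),ori(a),vel=.06)
f0=observe()["wrist_force"];print(f0,observe()["time"])
for d in range(54,103,6):
    a=np.radians(d);servo_line(pos(a,.017,.113),ori(a),vel=.05)
    s=observe();f=s["wrist_force"]-f0;print(d,f.round(2),s["wrist_torque"].round(2),s["tcp_pos"].round(4),round(s["time"],2))
    if np.linalg.norm(f)>15:break
m=camera_model("top");im=read_camera("top");c=im[185:315,280:450,::-1]
cv2.imwrite("pics/t2.png",cv2.resize(np.clip(c*1.3,0,255).astype('u1'),None,fx=4.5,fy=4.5,interpolation=2))
E
```

```text
[ 0.01523831  0.12237576 -0.77474236] 4.6333
54 [ 0.82 -0.65  0.66] [-0.02 -0.02  0.02] [ 0.5531 -0.101   0.1135] 4.89
60 [-0.04  0.41  0.96] [ 0.03  0.05 -0.02] [ 0.5514 -0.0979  0.1132] 5.15
66 [0.59 0.15 1.26] [0.04 0.   0.02] [ 0.5494 -0.095   0.1131] 5.41
72 [-0.67 -0.99  0.9 ] [ 0. -0. -0.] [ 0.5472 -0.0923  0.1131] 5.67
78 [ 0.88 -0.58  0.2 ] [-0.16 -0.23  0.01] [ 0.5448 -0.0898  0.1131] 5.92
84 [ 1.64 -1.03  0.09] [-0.1  -0.33 -0.02] [ 0.5421 -0.0875  0.1131] 6.18
90 [ 0.98 -0.47  1.  ] [-0.02 -0.37  0.02] [ 0.5391 -0.0855  0.1131] 6.44
96 [ 1.97 -0.48  1.76] [-0.02 -0.38 -0.02] [ 0.536  -0.0839  0.1131] 6.7
102 [ 0.85 -0.3   1.39] [ 0.09 -0.45  0.05] [ 0.5327 -0.0826  0.1131] 6.96
```

View pics/t2.png

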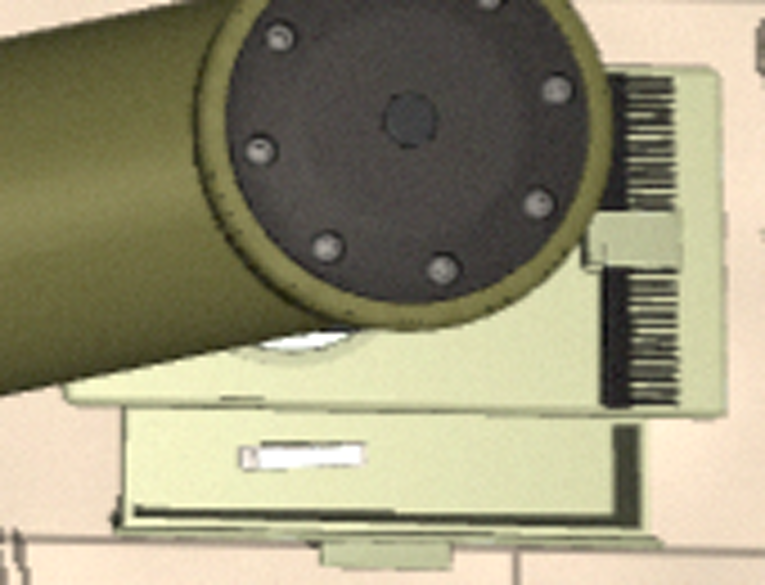

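The top camera is blocked by the arm. The forces show contact at about 75°, then about 2 N while turning, as expected. I'll continue and check with the wrist and scene cameras.

```bash
python3 - <<'E'
from workcell import *
from h import *
for d in list(range(108,169,6))+[172]:
    a=np.radians(d);servo_line(pos(a,.017,.113),ori(a),vel=.05)
    s=observe();f=s["wrist_force"];print(d,f.round(2),s["wrist_torque"].round(2),round(s["time"],2))
    if np.linalg.norm(f)>15:break
w=read_camera("wrist")[:,:,::-1];s=read_camera("scene")[150:250,120:270,::-1]
cv2.imwrite("pics/w3.png",w);cv2.imwrite("pics/s3.png",cv2.resize(np.clip(s*1.5,0,255).astype('u1'),None,fx=5,fy=5,interpolation=2))
E
```

```text
108 [2.35 0.06 0.46] [ 0.14 -0.55  0.  ] 7.27
114 [2.09 0.87 1.44] [ 0.08 -0.52  0.01] 7.53
120 [1.94 0.38 1.02] [ 0.13 -0.58  0.01] 7.78
126 [1.96 0.78 1.49] [ 0.12 -0.61  0.02] 8.04
132 [ 1.58 -0.01  0.95] [ 0.21 -0.58  0.03] 8.3
138 [2.09 0.35 1.15] [ 0.24 -0.62  0.06] 8.56
144 [1.51 1.66 1.3 ] [ 0.24 -0.6   0.04] 8.82
150 [1.68 1.45 1.26] [ 0.34 -0.53  0.01] 9.07
156 [1.35 1.48 1.52] [ 0.42 -0.5   0.01] 9.33
162 [1.37 1.19 1.79] [ 0.45 -0.52  0.01] 9.59
168 [1.93 1.53 1.86] [ 0.52 -0.43  0.04] 9.85
172 [0.62 1.29 0.51] [ 0.52 -0.46  0.05] 10.1
```

View pics/w3.png

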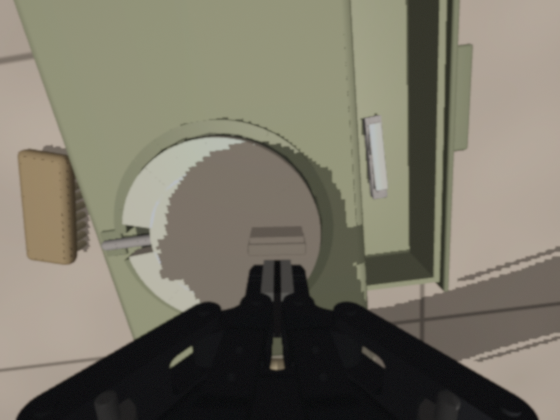

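View pics/s3.png

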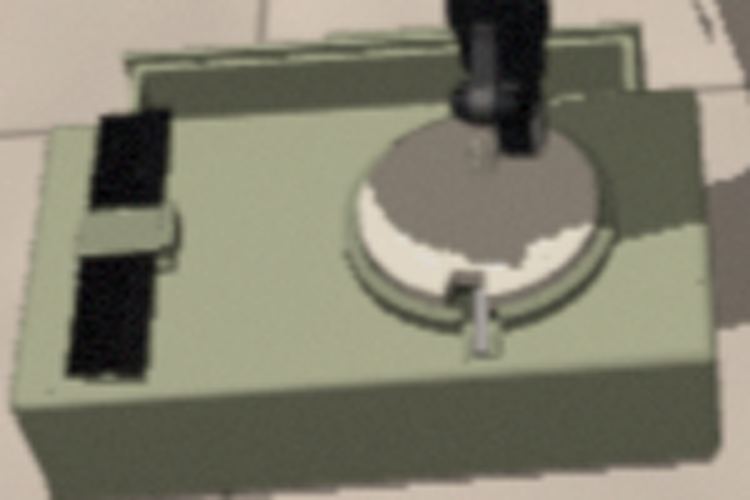

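The wrist view shows the notch at about (137,240), with the pin entering on its lower side at (125,242). The scene view shows the notch just left of the pin. Both mean a few degrees are still missing, so I'll push on and measure.

```bash
python3 - <<'E'
from workcell import *
from h import *
for d in (176,179.5):
    a=np.radians(d);servo_line(pos(a,.017,.113),ori(a),vel=.03)
hold(.2);s=observe();print(s["time"],s["wrist_force"],s["tcp_pos"])
m=camera_model("wrist");w=read_camera("wrist")[:,:,::-1];s=read_camera("scene")[150:250,120:270,::-1]
np.savez("w4.npz",**m)
cv2.imwrite("pics/w4f.png",w)
c=w[120:330,80:340];cv2.imwrite("pics/w4.png",cv2.resize(np.clip(c*1.4,0,255).astype('u1'),None,fx=2.8,fy=2.8,interpolation=2));cv2.imwrite("pics/s4.png",cv2.resize(np.clip(s*1.5,0,255).astype('u1'),None,fx=5,fy=5,interpolation=2))
E
```

```text
10.9 [0.47640994 2.20731577 1.25680285] [ 0.4931175  -0.09723566  0.11292191]
```

View pics/w4.png

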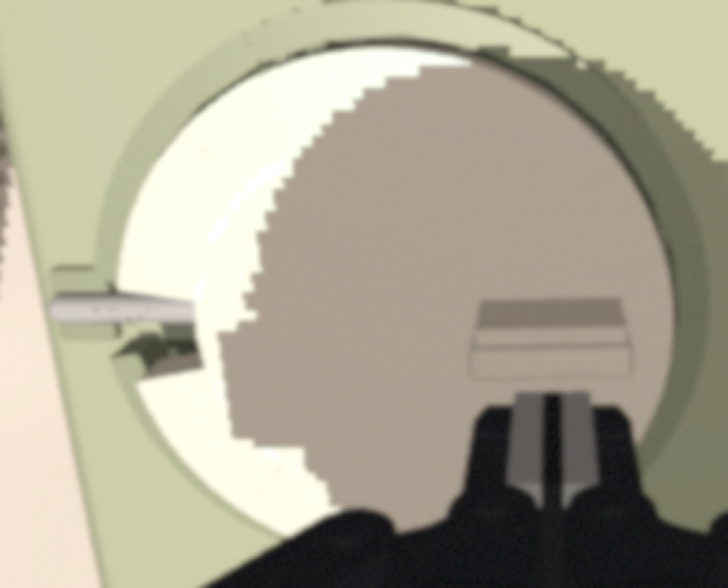

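View pics/s4.png

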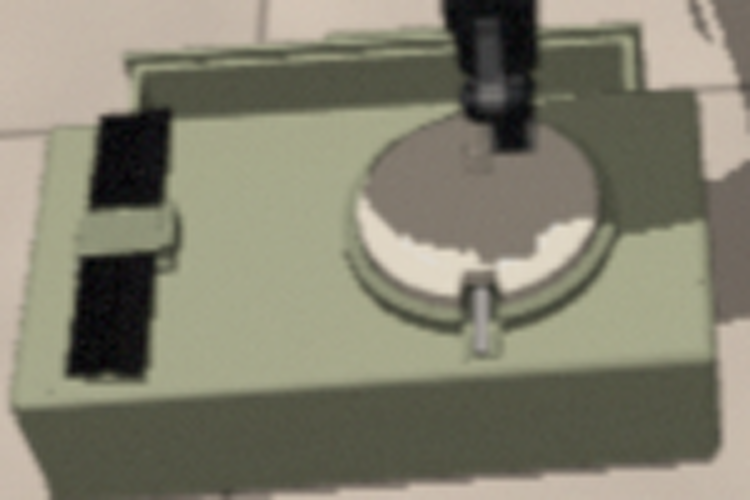

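```bash
python3 - <<'E'
from workcell import *
from h import *
m=dict(np.load("w4.npz"));f=lambda u,v:((u+.5)/2.8-.5+80,(v+.5)/2.8-.5+120)
P=lambda u,v,z:ray(m,f(u,v),z)
print("cam",(-m["R"].T@m["t"]).round(3))
for n,u,v,z in(("rimU",118,290,.097),("inU",195,300,.097),("inL",202,369,.097),("rimL",138,380,.097),("pinout",52,308,.087),("pin~mid",118,308,.087),("finA",474,347,.113),("finB",470,377,.113),("finC",628,345,.113),("finD",632,374,.113),("covL",673,290,.097),("covT",390,47,.097)):print(n,P(u,v,z).round(4))
M=camera_model("scene");g=lambda u,v:((u+.5)/5-.5+120,(v+.5)/5-.5+150)
for n,u,v,z in(("inL",466,274,.097),("inR",497,274,.097),("rimL",462,299,.097),("rimR",500,299,.097),("pin out",484,352,.087),("pin in",482,300,.087)):print("S",n,ray(M,g(u,v),z).round(4))
E
```

```text
cam [ 0.492 -0.176  0.245]
rimU [ 0.5733 -0.1219  0.097 ]
inU [ 0.5592 -0.1197  0.097 ]
inL [ 0.5599 -0.1056  0.097 ]
rimL [ 0.5725 -0.1034  0.097 ]
pinout [ 0.5926 -0.1145  0.087 ]
pin~mid [ 0.5794 -0.1143  0.087 ]
finA [ 0.5059 -0.1169  0.113 ]
finB [ 0.5068 -0.1113  0.113 ]
finC [ 0.4797 -0.117   0.113 ]
finD [ 0.479  -0.1116  0.113 ]
covL [ 0.4701 -0.1209  0.097 ]
covT [ 0.5197 -0.1654  0.097 ]
S inL [ 0.5648 -0.1196  0.097 ]
S inR [ 0.566  -0.1064  0.097 ]
S rimL [ 0.5782 -0.1212  0.097 ]
S rimR [ 0.5796 -0.1052  0.097 ]
S pin out [ 0.5994 -0.1131  0.087 ]
S pin in [ 0.5716 -0.1139  0.087 ]
```

Both views put the notch centre within 2 mm of the pin line (0.04 rad or less), and the fin lies on the centre line. That is inside the 0.09 rad tolerance. Next I back off, lift and press near the centre.

```bash
python3 - <<'E'
from workcell import *
from h import *
a=np.radians(179.5)
servo_line(pos(a,.027,.113),vel=.05)
servo_line(pos(a,.027,.135),vel=.1)
p=np.r_[C+[.006,0],.135]
servo_line(p,vel=.1);p[2]=.113;servo_line(p,vel=.06);hold(.2)
s=observe();f0=s["wrist_force"];print(s["time"],f0,s["grip_width"])
for z in np.arange(.110,.0949,-.001):
    p[2]=z;servo_line(p,vel=.02);s=observe();f=s["wrist_force"]-f0
    print(round(z,4),s["tcp_pos"].round(4),f.round(2),round(s["time"],2))
    if f[2]>22:break
E
```

```text
13.025 [ 0.05371308  0.57182936 -0.02351506] 0.005025064783792513
0.11 [ 0.5279 -0.1145  0.1098] [ 0.24 -0.1  -0.56] 13.32
0.109 [ 0.528  -0.1145  0.1089] [ 0.4  -1.9   0.06] 13.57
0.108 [ 0.5281 -0.1145  0.1081] [-1.12  0.2   0.07] 13.82
0.107 [ 0.5281 -0.1145  0.1073] [-0.75 -0.61  2.13] 14.07
0.106 [ 0.5281 -0.1145  0.1062] [-1.83  0.64  3.66] 14.32
0.105 [ 0.5281 -0.1145  0.1052] [-0.28  0.17  4.21] 14.57
0.104 [ 0.5281 -0.1145  0.1041] [-0.78  0.42  4.95] 14.82
0.103 [ 0.528  -0.1145  0.1033] [-3.22  0.23  4.78] 15.07
0.102 [ 0.5281 -0.1145  0.1026] [-2.89  0.77  7.24] 15.32
0.101 [ 0.5281 -0.1145  0.1014] [-2.27  0.57  5.21] 15.57
0.1 [ 0.5281 -0.1145  0.1011] [-3.22  1.69  9.58] 15.82
0.099 [ 0.5281 -0.1145  0.101 ] [-6.66  3.67 13.92] 16.07
0.098 [ 0.5282 -0.1146  0.1009] [-8.48  3.53 18.33] 16.32
0.097 [ 0.5282 -0.1146  0.1009] [-11.     4.5   22.07] 16.57
```

The tip stopped hard at TCP z = 0.1009, so the fingertips are at 0.090, which is the seated height. I'll retract clear of the top camera and verify.

```bash
python3 - <<'E'
from workcell import *
from h import *
hold(.2)
p=np.r_[C+[.006,0],.16]
servo_line(p,vel=.1);p[2]=.26;servo_line(p,vel=.15)
movej([-0.914, 0.04, 0.085, 0, -1.615, -0.334])
s=observe();print(s["time"],s["wrist_force"])
for n,b in(("top",(185,315,280,450)),("scene",(150,250,120,270))):
    im=read_camera(n)[:,:,::-1];cv2.imwrite(f"pics/{n}5f.png",im);c=im[b[0]:b[1],b[2]:b[3]]
    cv2.imwrite(f"pics/{n}5.png",cv2.resize(np.clip(c*1.4,0,255).astype('u1'),None,fx=4.5,fy=4.5,interpolation=2))
    d=np.abs(im.astype(int)-cv2.imread(f"pics/{n}0.png")).max(2)>50;print(n,np.argwhere(d).min(0),np.argwhere(d).max(0),d.sum())
E
```

```text
20.4167 [0.49072692 0.07156909 0.10423306]
top [211 324] [413 553] 244
scene [42 18] [210 233] 187
```

View pics/top5.png

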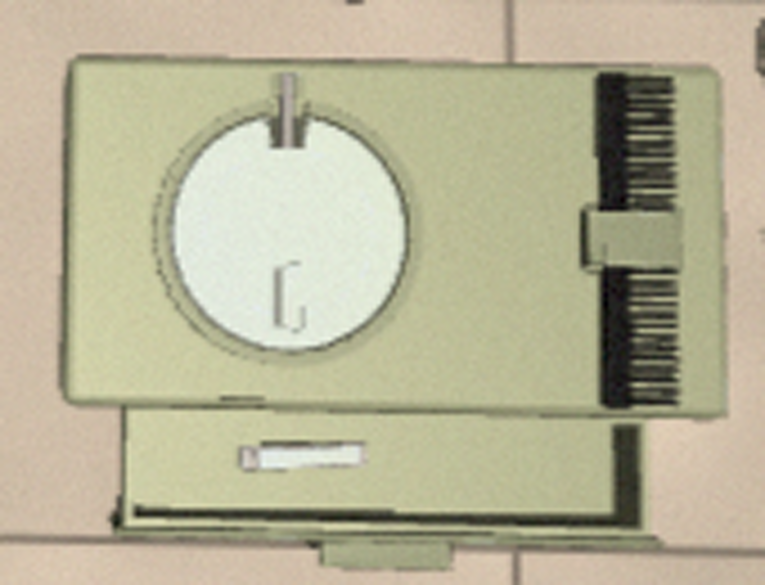

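View pics/scene5.png

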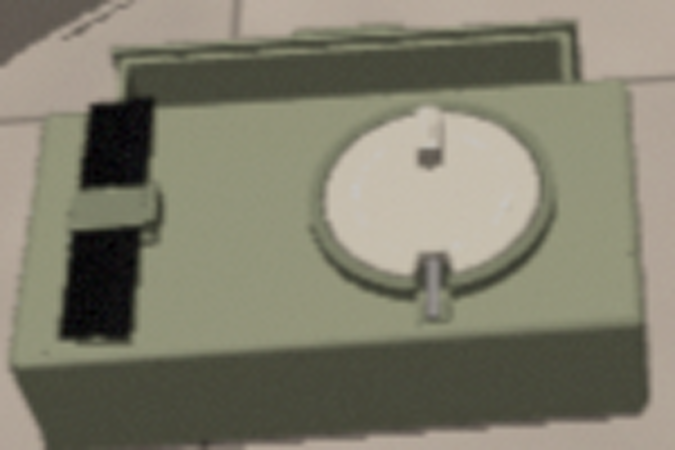

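View pics/top5f.png

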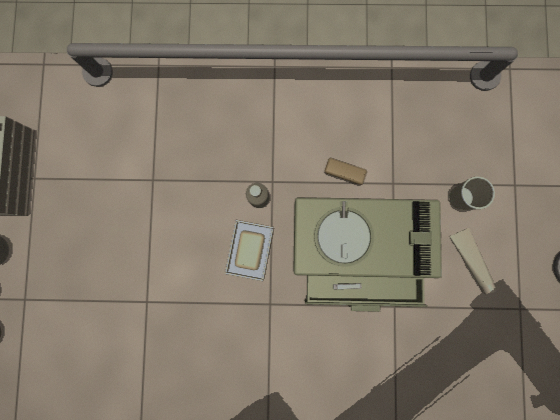

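The top view shows the pin (288,110) in the middle of the notch. In the scene view the cover sits down inside the collar ring and its side wall no longer shows. Everything else is where it was, so I'm handing in.

```bash
python3 - <<'E'
from workcell import *
job_done()
E
```

```text
the job is handed in; nothing more can be done
```

I pushed the fin with the closed fingertips about 107° counter-clockwise, until the notch was at the pin. I then backed off, lifted, and pressed the cover down near its centre until it stopped. The hand went back to its start pose, clear of everything, and I handed in at about 20.5 s; no verdict is reported.

- **Alignment:** before pressing, the two views put the notch within 2 mm of the pin (0.04 rad or less). The wrist view gave nearly 2 mm and the scene view about 0.6 mm.
- **Seating:** turning took about 2 N and pressing about 4–7 N. The cover came to a hard stop, pressed to 22 N, with the fingertips at z = 0.090, which is the seated height.
- **Final pictures:** the pin is centred in the notch, the cover looks level with the collar, and the other objects look unmoved.
- **Disagreements:** the cameras differed by about 3 mm on the cover's centre in x, so I used a value in between. The arm blocked the top camera during the push, so I checked with the wrist and scene cameras instead.

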